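# Weigh the jar from behind the reagent bottles

### The job

The squat white jar at the back of the wooden stand has to go on the balance, but three amber bottles hem it in. Clear all three bottles onto the white tray, standing upright, then set the jar in the centre of the balance pan, and only then put each bottle back on the stand, upright, in the very place it came from. Set things down rather than dropping them, tip nothing over, and leave the beaker and the cardboard box alone.

Things in the scene. Friction and masses are not known exactly. Their poses are not given: they have to be found in the camera images.
- stand: fixed wooden stand, 160 (x) by 232 mm (y), board 12 mm thick; an 8 mm thick rim rises 18 mm above the board on its +x (back), +y and -y edges. Origin: centre of the underside, on the bench. Bottles and jar stand on the board, 12 mm above the bench: jar 31 mm behind (+x of) the centre, bottles about 70 mm left and right of it and 66 mm in front of it, 4 to 18 mm of air between.
- tray: fixed white enamel tray, 300 (x) by 140 mm (y) outside, floor 6 mm thick, rim 4 mm thick rising 8 mm above the floor. Empty at the start, with room for the three bottles in a row along its x. Origin: centre of the underside, on the bench. Stands left or right of the stand, the balance on the other side.
- balance_pan (a point): centre of the top face of the balance's round steel pan (120 mm diameter, rigid), 66 mm above the bench, z up. The fixed white housing is 230 (x) by 170 mm (y), its top 54 mm above the bench, its centre 30 mm from this point towards -x, where the display is. Nothing stands above the pan.
- round_bottle: loose upright amber glass bottle, thick and round, 66 mm in diameter up to the shoulder at 125 mm height, 172 mm tall overall. Its top 26 mm is a round black screw cap, 38 mm in diameter, on its axis, firm enough to carry it by. 0.2 to 0.6 kg. Origin: centre of the underside, z up. Starts on the stand left of the jar, right of it or on its robot side.
- slim_bottle: loose upright amber glass bottle, slim and round, the tallest, 52 mm in diameter up to the shoulder at 135 mm height, 186 mm tall overall. Its top 26 mm is a round black screw cap, 24 mm in diameter, on its axis, firm enough to carry it by. 0.2 to 0.6 kg. Origin: centre of the underside, z up. Starts on the stand left of the jar, right of it or on its robot side.
- square_bottle: loose upright amber glass bottle, square in plan, 58 mm by 58 mm up to the shoulder at 116 mm height, 160 mm tall overall. Its top 26 mm is a round black screw cap, 32 mm in diameter, on its axis, firm enough to carry it by. 0.2 to 0.6 kg. Origin: centre of the underside, z up. Starts on the stand left of the jar, right of it or on its robot side.
- jar: loose squat white plastic jar with closed white lid (grey disc on top), 58 mm in diameter, 52 mm tall; the lid is the top 22 mm, 57 mm in diameter. 0.1 to 0.25 kg. Origin: centre of the underside, z up. At the back of the stand, hemmed in by the far taller bottles: no room for the gripper until they are cleared.
- beaker: loose glass beaker, 70 mm in diameter, 75 mm tall, beyond the stand; a bystander to leave alone. Origin: centre of the underside.
- slide_box: loose closed cardboard box, 55 by 95 by 35 mm, beyond the stand; a bystander to leave alone. Origin: centre of the underside.

How it is judged:
By the outcome, as a careful person would: the job done as asked, in the order asked, and still so for the second after the job is handed in, with the robot touching nothing.
It also fails if it takes over 141 s, if anything falls off the work surface, if the arm or the gripper's body presses on something with over 40 N, if the wrist force passes 120 N, or if a joint passes its speed limit or range.

### The arm

A 6-joint arm with a two-finger parallel gripper is mounted at the origin on the work surface. World frame = base frame: x ahead of the robot, y to its left, z up, the work surface at z = 0. Lengths are in mm, angles in rad, forces in N, time in s.
With the tool pointing down it reaches from about 325 to 900 mm from the base axis. Payload 3.5 kg.
Tool frame: the origin (TCP) lies midway between the tips of the shut fingers; the grasp point (between the pads) lies 19 mm behind it; z points along the fingers, y is the line along which they close (so a half turn about z gives the same grasp; the last joint's range is limited). The gripper opens to 85 mm and grips with 20 to 120 N. Pads are 22 mm wide; open, the fingers measure 114 mm over their backs; the gripper's body (76 mm by 85 mm) begins 54 mm behind the grasp point. The pads swing forward as they close: fully open they stand 13 mm farther back than shut.
Start: joints at [1.232, 0.276, -0.026, 1.268, 0, 1.467], TCP at [146.02, 607.701, 231.313] pointing down, gripper open.
Joint ranges: [-3.12, 3.12], [-0.85, 1.88], [-1.08, 1.24], [-1.95, 2.15], [-1.57, 1.53], [-3.14, 3.14]. Speed limits (rad/s): [2.57, 2.57, 3.14, 3.14, 3.14, 3.14].

### API

Orientations are given as a unit quaternion [x, y, z, w].
In Python, from bench import robot gives the robot as it stands. The module is installed in compiled form; this text tells all that it offers.
- The arm moves only by the shell command python3 -m jog 'ROWS' [FORCE]. ROWS is JSON, a list that holds one entry, the list of rows, each a list of 5 numbers: the shift along the tool's x, y, z in units of 40 mm (1.0 is 40 mm), then the turn about the tool's z in units of 5 degrees (1.0 is 5 degrees), then the finger opening in mm, from 0 to 85.4. In form: [[[tx, ty, tz, yaw, jaw], ...]]. A call has 1 to 8 rows; each row shifts and turns the commanded pose from where the row before left it, along the tool's axes as they then stand; what a row does not reach is not made up. A row lasts 1/10 s, in which the tool goes at most 50 mm and 8.59 degrees, less where a joint would pass 70% of its speed; a pose out of reach is approached as far as the arm can. A call is refused whole if a number of a shift passes 1 or a number of a turn 1, either way. A call with a gripper value outside its range is refused whole. The fingers move at their own pace and stop on an object; FORCE is the grip in N (left out, the last holds). Time passes only in rows, so rows that do not move let the fingers close. It gives the time, the measured TCP pose, the force, the opening and the grip force at its end, in the units of the state.
- robot.sense(): the state, without advancing time (a new reading comes with each control period).
- robot.camera(name): name is "side" or "top"; returns the picture (480x640x3 uint8, red, green, blue); there is no depth.
- robot.calibration(name): a dict with "intrinsics" (3x3 intrinsics, pixels), "k1" (the pictures are not rectified: a ray, as slopes to the right and down, at radius r is drawn at 1 + k1 r^2 times it, then the intrinsics apply), "R" (3x3) and "t" (3): a world point X has camera coordinates R X + t. Camera axes: x right, y down, z forward; pixel columns grow to the right and rows downward; lengths in mm; the calibration is good to about 2 mm. A picture is of the moment at which its call begins. calibration takes no time and is no camera call.
- robot.hand_in(): hands the job in; it is judged then, once.
The state is a dict: "time_s": time; "joint_positions": joint angles; "qd": joint speeds; "effort": joint torques, N m; "ee_pos": TCP position; "ee_rot": TCP orientation; "ft_force": force on the tool from outside, world axes, zero at the start; "torque": the same for the moment, N m; "opening": finger opening in mm; "finger_force": force on a finger pad.
Only numpy, scipy, OpenCV 4.12 (cv2) and the standard library are available. Lean on these libraries where they do the work, as an engineer would, in place of code of your own. Each camera call takes 0.05 s, during which the arm holds its last target. There are 200 camera calls.

## Working session

There is one attempt and no reset: what is moved stays moved. The work goes in short steps, Python scripts to look and compute and a shell command to move; the robot and the scene stay as the last step left them, time stands still between calls to the robot, and variables do not carry over. Pictures are saved under pics/ and viewed, at most 14 in all, crops included, and the job is handed in when it is done.

```bash
mkdir -p pics; python3 - <<'E'
from bench import robot
import cv2
for n in ("side","top"):
    im=robot.camera(n); cv2.imwrite(f"pics/{n}0.png",im[:,:,::-1])
    c=robot.calibration(n); print(n,c)
print(robot.sense())
E
```

```text
side {'intrinsics': array([[509.73949987,   0.        , 318.87176311],
       [  0.        , 509.73949987, 235.15473517],
       [  0.        ,   0.        ,   1.        ]]), 'k1': -0.14684303699300688, 'R': array([[ 0.79222592, -0.61014856, -0.00984027],
       [-0.43320801, -0.55098036, -0.71326816],
       [ 0.42977774,  0.56933241, -0.70082216]]), 't': array([-487.75356902,  307.50499883,  627.48585077])}
top {'intrinsics': array([[559.95366307,   0.        , 330.41435396],
       [  0.        , 559.95366307, 236.71098965],
       [  0.        ,   0.        ,   1.        ]]), 'k1': 0.0055263187546649465, 'R': array([[ 0.02469193, -0.99968915,  0.00345276],
       [-0.99760904, -0.02486327, -0.06448279],
       [ 0.06454859, -0.0018523 , -0.99791285]]), 't': array([ -22.10907573,  616.66015403, 1060.3110939 ])}
{'time_s': 0.1, 'joint_positions': array([ 1.23160604e+00,  2.77062465e-01, -2.77440129e-02,  1.26802520e+00,
       -3.91471211e-06,  1.46742017e+00]), 'qd': array([ 0.00064948,  0.00076452,  0.00112617, -0.00032123, -0.00233902,
        0.00047605]), 'effort': array([-4.22155672e-04, -4.46709287e+01,  2.96127677e+01,  8.45369243e-03,
       -1.66572195e-04,  5.70384572e-06]), 'ee_pos': array([145.77881346, 607.02584124, 230.26797349]), 'ee_rot': array([ 1.17633998e-01,  9.93056497e-01, -9.93290109e-04, -2.21451420e-04]), 'ft_force': array([0.12913253, 0.44696206, 0.32978005]), 'torque': array([-0.00424173, -0.00111556, -0.0268761 ]), 'finger_force': 0.0, 'opening': 85.44287620026475}
```

View pics/side0.png

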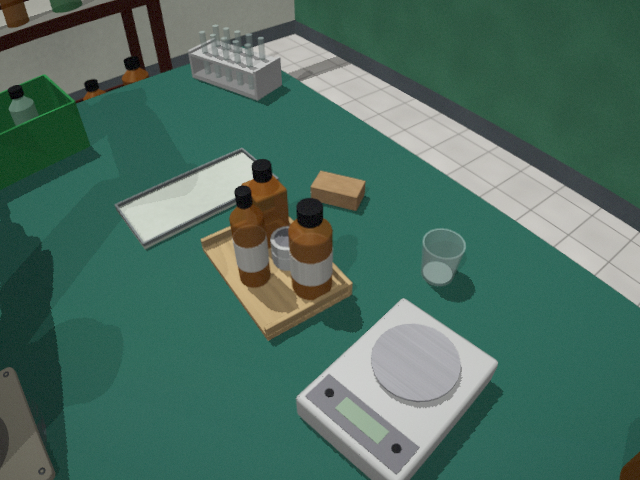

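View pics/top0.png

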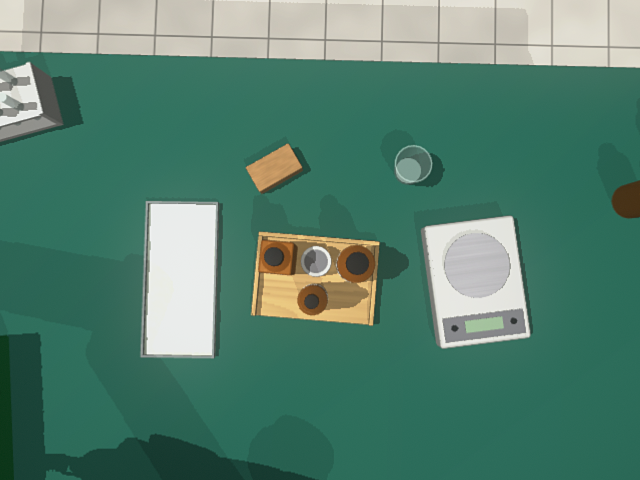

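The side view shows the caps at about slim (243,192), square (262,167) and round (310,210). In the top view they are slim (312,301), square (274,257) and round (357,263), with the jar at (316,262), the pan at (477,264) and the tray around (182,279), left of the stand.

```bash
cat > h.py <<'E'
from bench import robot
import cv2, numpy as np
def ray(n,uv):
    c=robot.calibration(n)
    K=c["intrinsics"];d=cv2.undistortPoints(np.array([[uv]],float),K,np.array([c["k1"],0,0,0,0]))[0,0]
    return -c["R"].T@c["t"], c["R"].T@np.array([d[0],d[1],1.])
def onz(n,uv,z):
    o,d=ray(n,uv); return o+d*(z-o[2])/d[2]
def tri(uvs):  # {'side':uv,'top':uv}
    A=np.zeros((3,3));b=np.zeros(3);L=[]
    for n,uv in uvs.items():
        o,d=ray(n,uv);d=d/np.linalg.norm(d);P=np.eye(3)-np.outer(d,d);A+=P;b+=P@o;L.append((o,P))
    x=np.linalg.solve(A,b); return x,[round(float(np.linalg.norm(P@(x-o))),1) for o,P in L]
def proj(n,X):
    c=robot.calibration(n);p=c["R"]@np.array(X,float)+c["t"];a=p[:2]/p[2];a=a*(1+c["k1"]*(a@a));return c["intrinsics"][:2,:2]@a+c["intrinsics"][:2,2]
def blobs(m,amin,box):
    x0,y0,x1,y1=box;k=np.zeros(m.shape,np.uint8);k[y0:y1,x0:x1]=m[y0:y1,x0:x1]
    return [c for c in cv2.findContours(k.astype(np.uint8),cv2.RETR_EXTERNAL,cv2.CHAIN_APPROX_NONE)[0] if cv2.contourArea(c)>=amin]
E
python3 - <<'E'
from h import *
T=cv2.imread("pics/top0.png")[:,:,::-1].astype(int);S=cv2.imread("pics/side0.png")[:,:,::-1].astype(int)
for nm,I,box in(("top",T,(250,230,385,330)),("side",S,(225,150,335,235))):
    for c in blobs(I.max(2)<45,30,box):
        (x,y),r=cv2.minEnclosingCircle(c);m=cv2.moments(c);print(nm,"cap",round(x,1),round(y,1),round(r,1),m["m10"]/m["m00"],m["m01"]/m["m00"],cv2.boundingRect(c))
hsv=cv2.cvtColor(T.astype(np.uint8),cv2.COLOR_RGB2HSV)
for c in blobs((hsv[:,:,1]<45)&(hsv[:,:,2]>150),500,(120,180,560,380)):
    print("white",cv2.minAreaRect(c),cv2.contourArea(c))
m=((hsv[:,:,0]<28)&(hsv[:,:,1]>70)&(hsv[:,:,2]>60))
for c in blobs(m,500,(240,220,400,335)): print("wood",cv2.minAreaRect(c),cv2.boxPoints(cv2.minAreaRect(c)).round().tolist())
# crops
a=cv2.resize(cv2.imread("pics/top0.png")[225:335,245:390],None,fx=4,fy=4,interpolation=cv2.INTER_CUBIC)
cv2.imwrite("pics/c_top.png",a)
a=cv2.resize(cv2.imread("pics/side0.png")[150:340,190:360],None,fx=3,fy=3,interpolation=cv2.INTER_CUBIC)
cv2.imwrite("pics/c_side.png",a)
E
```

```text
side cap 309.5 212.5 15.1 309.5056179775281 212.53156768325306 (297, 198, 26, 30)
side cap 243.0 196.9 11.3 243.0665509259259 196.81886574074073 (235, 186, 17, 23)
side cap 261.6 170.3 11.7 261.59206798866853 170.42776203966005 (252, 159, 20, 24)
white ((476.786376953125, 281.3724365234375), (123.60585021972656, 90.50442504882812), 82.1847152709961) 10850.0
white ((179.17474365234375, 278.85986328125), (72.00138092041016, 155.60400390625), 1.5074357986450195) 10310.0
wood ((315.0877990722656, 277.981689453125), (122.44242858886719, 84.4282455444336), 4.927110195159912) [[250.0, 315.0], [258.0, 231.0], [380.0, 241.0], [372.0, 325.0]]
```

View pics/c_top.png

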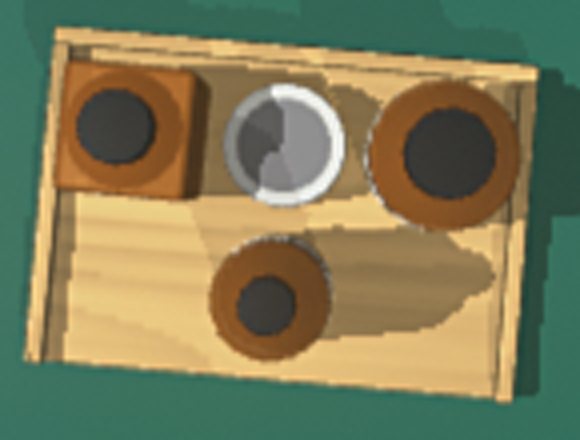

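View pics/c_side.png

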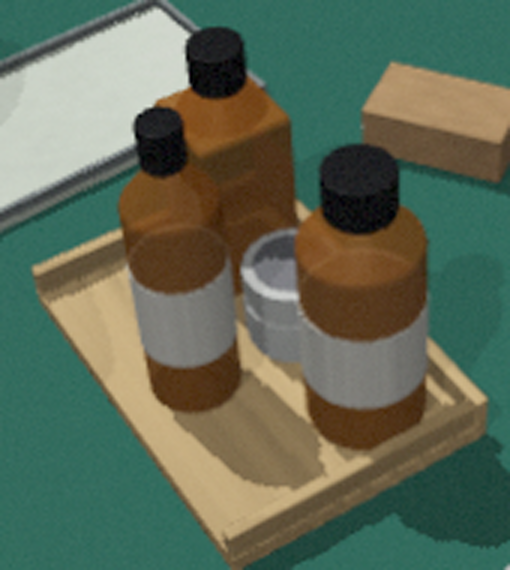

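The crops show the cap tops clearly. In top-view pixels they are about square (274,256.5), round (357.3,263.3), slim (311.5,301.3) and jar (316.5,261.3). The side-view cap-top ellipses sit near (261.7,165), (310,206.5) and (243.3,190.7).

```bash
python3 - <<'E'
from h import *
T=cv2.imread("pics/top0.png")[:,:,::-1].astype(int);S=cv2.imread("pics/side0.png")[:,:,::-1].astype(int)
t={}
for c in blobs((T.max(2)<95)&(T.max(2)-T.min(2)<22),60,(250,230,385,330)):
    (x,y),r=cv2.minEnclosingCircle(c);m=cv2.moments(c);print("top",round(x,1),round(y,1),round(r,1),round(m["m10"]/m["m00"],1),round(m["m01"]/m["m00"],1))
P={"slim":((311.5,301.3),(243.3,190.7),198,24),"square":((274,256.5),(261.7,165),172,32),"round":((357.3,263.3),(310,206.5),184,38)}
for n,(a,b,z,D) in P.items():
    x,e=tri({"top":a,"side":b});print(n,x.round(1),e,"nominal z",z,onz("top",a,z).round(1),onz("side",b,z).round(1))
print("jar",onz("top",(316.5,261.3),64).round(1))
# pan: circle on top; light grey darker than housing
hsv=cv2.cvtColor(T.astype(np.uint8),cv2.COLOR_RGB2HSV)
for n,I,box in(("top",T,(430,220,530,310)),("side",S,(360,312,470,410))):
  g=cv2.GaussianBlur(I.astype(np.uint8),(0,0),1).max(2)
  for c in blobs((g<205)&(g>110),1500,box):
    c=cv2.convexHull(c);print(n,"pan",cv2.fitEllipse(c));
    if n=="top": print(onz("top",cv2.fitEllipse(c)[0],66).round(1))
    else: print(onz(n,cv2.fitEllipse(c)[0],66).round(1))
for q in((148,203),(217,204),(214,355),(143,354)): print("traycorner",onz("top",q,14).round(0))
for q in((258,232),(379,242),(373,325),(252,315)): print("stand",onz("top",q,30 if q[1]<300 else 30).round(0))
E
```

```text
top 311.1 301.2 6.9 311.1 301.2
top 357.0 263.0 11.2 357.0 263.0
top 311.0 260.5 9.7 309.4 259.2
top 273.5 256.5 9.5 273.5 256.4
slim [500.8  21.5 198.3] [0.6, 0.6] nominal z 198 [501.3  21.2 198. ] [500.5  22.1 198. ]
square [571.4  86.2 172.9] [0.8, 0.8] nominal z 172 [572.1  85.9 172. ] [571.2  87.7 172. ]
round [563.6 -51.1 184.4] [0.5, 0.5] nominal z 184 [564.1 -51.4 184. ] [563.5 -50.4 184. ]
jar [568.1  17.8  64. ]
top pan ((476.6628723144531, 264.4542236328125), (64.8475341796875, 67.58837890625), 110.32726287841797)
[ 569.6 -277.3   66. ]
side pan ((411.5914001464844, 370.82904052734375), (124.11654663085938, 129.88153076171875), 92.52847290039062)
[ 551.5 -283.4   66. ]
traycorner [674. 349.  14.]
traycorner [676. 215.  14.]
traycorner [385. 210.  14.]
traycorner [384. 346.  14.]
stand [622. 132.  30.]
stand [ 609. -100.   30.]
stand [451. -91.  30.]
stand [464. 138.  30.]
```

Heights agree with the text: 198, 173 and 184 mm against 198, 172 and 184. Next I align the tool with the world axes (tool x = -X, tool y = +Y) and go above the slim bottle.

```bash
python3 -m jog '[[[0,0,0,-0.9,60],[0,0,0,-0.9,60],[0,0,0,-0.9,60],[-0.3,-0.5,0,0,60],[-0.45,-0.73,0,0,60],[-0.45,-0.73,0,0,60],[-0.45,-0.73,0,0,60],[-0.45,-0.73,0,0,60]]]' 60 && python3 -m jog '[[[-0.45,-0.73,0,0,60],[-0.45,-0.73,0,0,60],[-0.45,-0.73,0,0,60],[-0.45,-0.73,0,0,60],[-0.45,-0.73,0,0,60],[-0.45,-0.73,0,0,60],[-0.45,-0.73,0,0,60],[-0.45,-0.73,0,0,60]]]'
```

```text
time_s: 0.9
ee_pos: [230.2, 469.4, 230.7]
ee_rot: [-0.0, 1.0, -0.0, -0.0]
ft_force: [-0.0, 0.3, -0.1]
opening: 60.0
finger_force: 0.0
time_s: 1.7
ee_pos: [374.1, 235.9, 231.0]
ee_rot: [0.0, 1.0, -0.0, -0.0]
ft_force: [0.3, 0.9, -0.7]
opening: 60.0
finger_force: 0.0
```

```bash
python3 -m jog '[[[-0.42,-0.72,0,0,60],[-0.42,-0.72,0,0,60],[-0.42,-0.72,0,0,60],[-0.42,-0.72,0,0,60],[-0.42,-0.72,0,0,60],[-0.42,-0.72,0,0,60],[-0.42,-0.72,0,0,60],[-0.23,-0.32,0,0,60]]]' && python3 -m jog '[[[0,0,0,0,60],[0,0,0,0,60]]]'
```

```text
time_s: 2.5
ee_pos: [501.5, 20.8, 230.9]
ee_rot: [0.001, 1.0, -0.0, -0.0]
ft_force: [-0.2, 0.1, -0.1]
opening: 59.9
finger_force: 0.0
time_s: 2.7
ee_pos: [500.0, 23.2, 230.9]
ee_rot: [0.0, 1.0, 0.0, -0.001]
ft_force: [-0.2, -0.2, -0.5]
opening: 59.9
finger_force: 0.0
```

```bash
python3 -m jog '[[[-0.02,-0.04,0.3,0,60],[0,0,0.4,0,60],[0,0,0.4,0,60],[0,0,0.3,0,60],[0,0,0.2,0,60],[0,0,0.05,0,60],[0,0,0,0,60],[0,0,0,0,60]]]' && python3 -m jog '[[[0,0,0,0,40],[0,0,0,0,28],[0,0,0,0,20],[0,0,0,0,15],[0,0,0,0,15],[0,0,0,0,15],[0,0,0,0,15],[0,0,0,0,15]]]' 60
```

```text
time_s: 3.5
ee_pos: [502.1, 21.2, 166.0]
ee_rot: [0.0, 1.0, -0.0, 0.001]
ft_force: [0.7, -1.1, -0.5]
opening: 59.8
finger_force: 0.0
time_s: 4.3
ee_pos: [502.1, 21.5, 166.0]
ee_rot: [0.0, 1.0, 0.0, 0.001]
ft_force: [-0.0, 1.4, 5.9]
opening: 22.6
finger_force: 58.3
```

```bash
python3 -m jog '[[[0,0,-0.1,0,15],[0,0,-0.2,0,15],[0,0,-0.3,0,15],[0,0,-0.4,0,15],[0,0,-0.2,0,15],[0.15,0.2,-0.05,0,15],[0.15,0.5,0,0,15],[0.15,0.66,0,0,15]]]' && python3 -m jog '[[[0.15,0.7,0,0,15],[0.15,0.7,0,0,15],[0.15,0.7,0,0,15],[0.15,0.7,0,0,15],[0.15,0.7,0,0,15],[0.15,0.7,0,0,15],[0.1,0.5,0,0,15],[0.1,0.3,0,0,15]]]' && python3 -m jog '[[[0,0.1,0,0,15],[0,0,0.2,0,15],[0,0,0.4,0,15],[0,0,0.4,0,15],[0,0,0.22,0,15],[0,0,0.08,0,15],[0,0,0,0,15],[0,0,0,0,15]]]'
```

```text
time_s: 5.1
ee_pos: [482.5, 75.9, 215.0]
ee_rot: [0.001, 1.0, -0.0, -0.001]
ft_force: [-0.5, 0.3, -3.3]
opening: 22.3
finger_force: 58.6
time_s: 5.9
ee_pos: [438.1, 277.1, 214.7]
ee_rot: [-0.001, 1.0, -0.0, -0.001]
ft_force: [0.8, -0.1, -4.1]
opening: 22.5
finger_force: 58.7
time_s: 6.7
ee_pos: [440.2, 279.6, 163.9]
ee_rot: [0.0, 1.0, 0.0, 0.001]
ft_force: [0.1, 0.2, -3.4]
opening: 22.6
finger_force: 58.7
```

```bash
python3 -m jog '[[[0,0,0.05,0,15],[0,0,0.03,0,15],[0,0,0,0,15]]]';python3 -m jog '[[[0,0,0.02,0,15],[0,0,0,0,15]]]'
```

```text
time_s: 7.0
ee_pos: [439.6, 279.7, 160.2]
ee_rot: [0.0, 1.0, 0.0, 0.0]
ft_force: [-0.0, -0.3, -3.4]
opening: 22.3
finger_force: 58.7
time_s: 7.2
ee_pos: [439.9, 279.9, 160.0]
ee_rot: [0.0, 1.0, 0.0, 0.001]
ft_force: [0.1, 0.3, -0.3]
opening: 22.8
finger_force: 59.2
```

```bash
python3 -m jog '[[[0,0,0,0,26],[0,0,0,0,32],[0,0,0,0,45],[0,0,0,0,60],[0,0,0,0,60],[0,0,-0.3,0,60],[0,0,-0.6,0,60],[0,0,-0.6,0,60]]]' && python3 -m jog '[[[0,0,-0.5,0,60],[-0.2,-0.3,-0.1,0,60],[-0.41,-0.6,0,0,60],[-0.41,-0.6,0,0,60],[-0.41,-0.6,0,0,60],[-0.41,-0.6,0,0,60],[-0.41,-0.6,0,0,60],[-0.41,-0.6,0,0,60]]]' && python3 -m jog '[[[-0.41,-0.6,0,0,60],[-0.22,-0.34,0,0,60],[0,0,0,0,60],[0,0,0,0,60]]]'
```

```text
time_s: 8.0
ee_pos: [439.3, 279.5, 220.3]
ee_rot: [0.0, 1.0, -0.0, -0.0]
ft_force: [0.9, 1.2, 0.8]
opening: 59.8
finger_force: 0.0
time_s: 8.8
ee_pos: [546.4, 121.5, 242.7]
ee_rot: [0.0, 1.0, -0.0, -0.0]
ft_force: [0.7, 1.4, 0.4]
opening: 60.4
finger_force: 0.0
time_s: 9.2
ee_pos: [570.7, 85.8, 242.9]
ee_rot: [0.0, 1.0, 0.0, -0.001]
ft_force: [-0.1, -0.5, 0.0]
opening: 59.8
finger_force: 0.0
```

```bash
python3 - <<'E'
from h import *
im=robot.camera("side");cv2.imwrite("pics/s1.png",im[:,:,::-1])
E
```

```text
(no output)
```

View pics/s1.png

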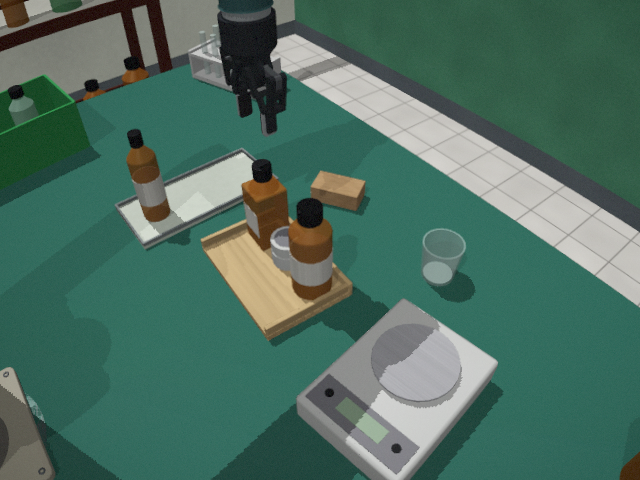

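The slim bottle stands upright in the tray near (155,215), and the gripper is above the square cap at (265,125). I descend for the square bottle.

```bash
python3 -m jog '[[[-0.01,0.01,0.3,0,60],[0,0,0.6,0,60],[0,0,0.6,0,60],[0,0,0.5,0,60],[0,0,0.4,0,60],[0,0,0.2,0,60],[0,0,0,0,60],[0,0,0,0,60]]]' && python3 -m jog '[[[0,0,0,0,45],[0,0,0,0,36],[0,0,0,0,28],[0,0,0,0,23],[0,0,0,0,23],[0,0,0,0,23],[0,0,0,0,23],[0,0,0,0,23]]]'
```

```text
time_s: 10.05
ee_pos: [571.6, 86.9, 139.7]
ee_rot: [-0.0, 1.0, 0.0, 0.0]
ft_force: [-0.6, 0.3, -0.7]
opening: 59.8
finger_force: 0.0
time_s: 10.85
ee_pos: [572.5, 86.9, 140.6]
ee_rot: [-0.0, 1.0, 0.001, 0.001]
ft_force: [-1.7, 1.9, 4.7]
opening: 30.4
finger_force: 59.3
```

```bash
python3 -m jog '[[[0,0,-0.1,0,23],[0,0,-0.2,0,23],[0,0,-0.3,0,23],[0,0,-0.4,0,23],[0,0,-0.2,0,23],[0.05,0.2,-0.05,0,23],[0.1,0.4,0,0,23],[0.12,0.6,0,0,23]]]' && python3 -m jog '[[[0.12,0.65,0,0,23],[0.12,0.65,0,0,23],[0.12,0.65,0,0,23],[0.12,0.65,0,0,23],[0.1,0.5,0,0,23],[0.07,0.33,0,0,23],[0,0.2,0,0,23],[0,0,0,0,23]]]' && python3 -m jog '[[[0,0,0.2,0,23],[0,0,0.4,0,23],[0,0,0.4,0,23],[0,0,0.22,0,23],[0,0,0.08,0,23],[0,0,0.05,0,23],[0,0,0,0,23]]]'
```

```text
time_s: 11.65
ee_pos: [559.9, 135.1, 188.6]
ee_rot: [0.001, 1.0, 0.0, -0.001]
ft_force: [-0.4, -0.3, -3.8]
opening: 30.3
finger_force: 59.7
time_s: 12.45
ee_pos: [534.3, 280.6, 188.9]
ee_rot: [-0.001, 1.0, -0.0, -0.0]
ft_force: [0.3, 0.3, -3.3]
opening: 30.4
finger_force: 59.8
time_s: 13.15
ee_pos: [535.2, 279.5, 135.6]
ee_rot: [0.0, 1.0, 0.0, 0.0]
ft_force: [0.6, 0.5, -4.2]
opening: 30.7
finger_force: 59.9
```

```bash
python3 -m jog '[[[0,0,0.03,0,23],[0,0,0,0,23]]]';python3 -m jog '[[[0,0,0.02,0,23],[0,0,0,0,23]]]'
```

```text
time_s: 13.35
ee_pos: [535.2, 279.8, 134.7]
ee_rot: [0.0, 1.0, 0.0, 0.001]
ft_force: [-0.6, -0.5, -3.3]
opening: 30.4
finger_force: 59.9
time_s: 13.55
ee_pos: [535.4, 280.0, 134.6]
ee_rot: [0.0, 1.0, 0.0, 0.001]
ft_force: [0.4, 0.2, 2.4]
opening: 30.5
finger_force: 60.4
```

```bash
python3 -m jog '[[[0,0,0,0,34],[0,0,0,0,40],[0,0,0,0,50],[0,0,0,0,65],[0,0,0,0,65],[0,0,-0.3,0,65],[0,0,-0.6,0,65],[0,0,-0.7,0,65]]]' && python3 -m jog '[[[0,0,-0.7,0,65],[0,0,-0.35,0,65],[-0.05,-0.4,0,0,65],[-0.06,-0.7,0,0,65],[-0.06,-0.7,0,0,65],[-0.06,-0.7,0,0,65],[-0.06,-0.7,0,0,65],[-0.06,-0.7,0,0,65]]]' && python3 -m jog '[[[-0.06,-0.7,0,0,65],[-0.06,-0.7,0,0,65],[-0.06,-0.7,0,0,65],[-0.06,-0.7,0,0,65],[-0.06,-0.7,0,0,65],[-0.06,-0.6,0,0,65],[0,-0.27,0,0,65],[0,0,0,0,65]]]' && python3 -m jog '[[[0,0,0,0,65]]]'
```

```text
time_s: 14.35
ee_pos: [534.0, 279.3, 197.7]
ee_rot: [0.0, 1.0, -0.0, -0.001]
ft_force: [0.4, 1.3, -0.2]
opening: 65.1
finger_force: 0.0
time_s: 15.15
ee_pos: [547.5, 121.5, 237.6]
ee_rot: [0.0, 1.0, -0.0, -0.001]
ft_force: [1.0, 0.1, -0.2]
opening: 65.0
finger_force: 0.0
time_s: 15.95
ee_pos: [562.1, -52.5, 238.1]
ee_rot: [0.001, 1.0, 0.0, -0.001]
ft_force: [-0.6, 0.4, 0.2]
opening: 64.6
finger_force: 0.0
time_s: 16.05
ee_pos: [562.4, -50.9, 238.6]
ee_rot: [0.0, 1.0, 0.0, -0.001]
ft_force: [-0.3, 0.3, -0.0]
opening: 64.7
finger_force: 0.0
```

```bash
python3 -m jog '[[[-0.03,0,0.3,0,65],[0,0,0.5,0,65],[0,0,0.5,0,65],[0,0,0.45,0,65],[0,0,0.3,0,65],[0,0,0.14,0,65],[0,0,0,0,65],[0,0,0,0,65]]]' && python3 -m jog '[[[0,0,0,0,50],[0,0,0,0,42],[0,0,0,0,34],[0,0,0,0,29],[0,0,0,0,29],[0,0,0,0,29],[0,0,0,0,29],[0,0,0,0,29]]]'
```

```text
time_s: 16.85
ee_pos: [564.9, -51.1, 152.3]
ee_rot: [-0.0, 1.0, -0.0, 0.001]
ft_force: [1.8, -0.6, 0.5]
opening: 64.8
finger_force: 0.0
time_s: 17.65
ee_pos: [565.1, -51.1, 152.8]
ee_rot: [0.0, 1.0, 0.0, 0.001]
ft_force: [-0.5, 1.9, 5.3]
opening: 36.4
finger_force: 59.9
```

```bash
python3 -m jog '[[[0,0,-0.1,0,29],[0,0,-0.2,0,29],[0,0,-0.4,0,29],[0,0,-0.5,0,29],[0,0,-0.5,0,29],[0,0,-0.4,0,29],[-0.05,0.2,-0.15,0,29],[-0.1,0.4,0,0,29]]]' && python3 -m jog '[[[-0.12,0.65,0,0,29],[-0.12,0.65,0,0,29],[-0.12,0.65,0,0,29],[-0.12,0.65,0,0,29],[-0.12,0.65,0,0,29],[-0.12,0.65,0,0,29],[-0.12,0.65,0,0,29],[-0.12,0.65,0,0,29]]]' && python3 -m jog '[[[-0.12,0.65,0,0,29],[-0.12,0.65,0,0,29],[-0.1,0.55,0,0,29],[-0.05,0.4,0,0,29],[0,0.2,0,0,29],[0,0.02,0,0,29],[0,0,0.2,0,29],[0,0,0.4,0,29]]]' && python3 -m jog '[[[0,0,0.5,0,29],[0,0,0.5,0,29],[0,0,0.4,0,29],[0,0,0.2,0,29],[0,0,0.1,0,29],[0,0,0.04,0,29],[0,0,0,0,29]]]'
```

```text
time_s: 18.45
ee_pos: [570.7, -27.2, 242.2]
ee_rot: [0.001, 1.0, -0.0, 0.0]
ft_force: [1.1, -0.1, -5.1]
opening: 36.2
finger_force: 60.5
time_s: 19.25
ee_pos: [607.4, 183.3, 239.5]
ee_rot: [-0.0, 1.0, -0.0, -0.002]
ft_force: [0.9, -0.2, -4.2]
opening: 36.4
finger_force: 60.6
time_s: 20.05
ee_pos: [625.4, 279.0, 218.9]
ee_rot: [0.001, 1.0, 0.0, 0.002]
ft_force: [0.2, 0.5, -4.9]
opening: 36.7
finger_force: 60.9
time_s: 20.75
ee_pos: [625.0, 279.7, 148.9]
ee_rot: [0.0, 1.0, 0.0, 0.001]
ft_force: [0.1, 0.2, -4.5]
opening: 36.7
finger_force: 60.8
```

```bash
python3 -m jog '[[[0,0,0.04,0,29],[0,0,0,0,29]]]';python3 -m jog '[[[0,0,0.02,0,29],[0,0,0,0,29]]]'
```

```text
time_s: 20.95
ee_pos: [624.7, 279.8, 147.2]
ee_rot: [0.0, 1.0, 0.0, 0.001]
ft_force: [0.4, 0.6, -4.9]
opening: 36.8
finger_force: 60.8
time_s: 21.15
ee_pos: [625.0, 279.9, 146.9]
ee_rot: [0.0, 1.0, 0.0, 0.001]
ft_force: [0.1, 0.5, 0.6]
opening: 36.8
finger_force: 61.2
```

```bash
python3 -m jog '[[[0,0,0,0,40],[0,0,0,0,46],[0,0,0,0,60],[0,0,0,0,85],[0,0,0,0,85],[0,0,-0.3,0,85],[0,0,-0.6,0,85],[0,0,-0.6,0,85]]]' && python3 -m jog '[[[0,0,-0.6,0,85],[0,0,-0.2,0,85],[0,0,0,0,85]]]'; python3 - <<'E'
from h import *
t=robot.camera("top");s=robot.camera("side")
cv2.imwrite("pics/t2.png",t[:,:,::-1]);cv2.imwrite("pics/s2.png",s[:,:,::-1])
a=cv2.resize(t[225:335,245:390],None,fx=3,fy=3,interpolation=2);b=cv2.resize(s[200:350,195:360],None,fx=2,fy=2,interpolation=2)
c=np.zeros((630,770,3),np.uint8);c[:330,:435]=a;c[330:630,:330]=b;d=s[295:480,290:510];c[330:330+185*1,340:560]=d
d=t[180:380,120:240];c[0:200,440:560]=d;cv2.imwrite("pics/m2.png",c[:600,:,::-1])
E
```

```text
time_s: 21.95
ee_pos: [624.0, 279.5, 206.7]
ee_rot: [0.0, 1.0, -0.0, -0.0]
ft_force: [0.4, -0.8, -0.6]
opening: 84.9
finger_force: 0.0
time_s: 22.25
ee_pos: [625.6, 280.0, 240.1]
ee_rot: [0.0, 1.0, 0.001, 0.002]
ft_force: [-0.0, 0.6, -0.5]
opening: 85.3
finger_force: 0.0
```

View pics/m2.png

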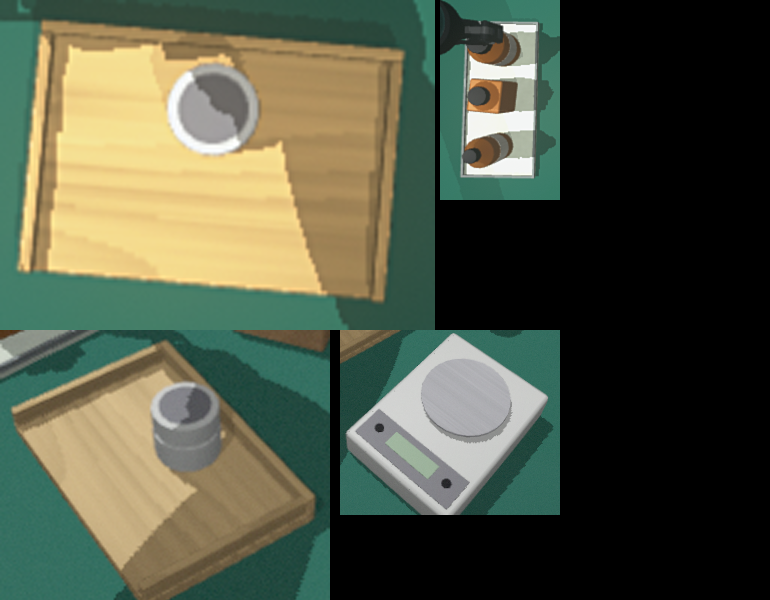

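View pics/s2.png

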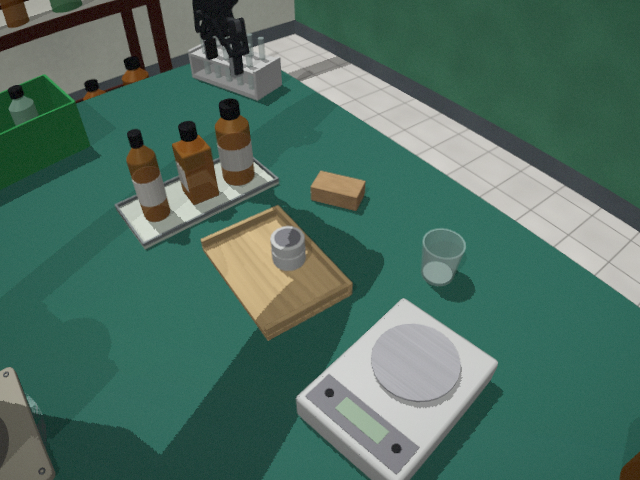

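All three bottles stand upright on the tray. The jar lid is centred at top (316,261.7) and side (288.2,237), and the pan at top (476.7,264.5) and side (416,362).

```bash
python3 - <<'E'
from h import *
for n,a,b in(("jar",(316,261.7),(288.2,237)),("pan",(476.7,264.4),(416,361.5))):
    x,e=tri({"top":a,"side":b});print(n,x.round(1),e,onz("top",a,64 if n=="jar" else 66).round(1))
T=cv2.imread("pics/t2.png");g=cv2.cvtColor(T,cv2.COLOR_BGR2GRAY)
for nm,box,r in(("jar",(290,240,340,290),(13,18)),("pan",(430,220,530,310),(30,37))):
    x0,y0,x1,y1=box;k=4;q=cv2.resize(g[y0:y1,x0:x1],None,fx=k,fy=k,interpolation=2)
    c=cv2.HoughCircles(cv2.GaussianBlur(q,(0,0),2),cv2.HOUGH_GRADIENT,1,200,param1=80,param2=15,minRadius=r[0]*k,maxRadius=r[1]*k)
    if c is not None: print(nm,c[0,0,:2]/k+[x0,y0],c[0,0,2]/k)
E
```

```text
jar [567.3  18.6  68. ] [0.1, 0.1] [567.3  18.7  64. ]
pan [ 568.6 -276.9   63.7] [1.5, 1.5] [ 569.7 -277.3   66. ]
jar [315.875 261.375] 14.9
pan [476.625 264.875] 32.925
```

```bash
python3 -m jog '[[[0.05,-0.3,0,0,85],[0.15,-0.7,0,0,85],[0.15,-0.7,0,0,85],[0.15,-0.7,0,0,85],[0.15,-0.7,0,0,85],[0.15,-0.7,0,0,85],[0.15,-0.7,0,0,85],[0.15,-0.7,0,0,85]]]' && python3 -m jog '[[[0.15,-0.7,0,0,85],[0.15,-0.4,0.2,0,85],[0.04,-0.23,0.4,0,85],[0,0,0.6,0,85],[0,0,0.7,0,85],[0,0,0.7,0,85],[0,0,0.6,0,85],[0,0,0.2,0,85]]]' && python3 -m jog '[[[0,0,0,0,85],[0,0,0,0,85]]]'
```

```text
time_s: 23.15
ee_pos: [578.6, 69.8, 236.1]
ee_rot: [0.0, 1.0, -0.0, -0.002]
ft_force: [-0.2, -0.2, 0.0]
opening: 85.0
finger_force: 0.0
time_s: 23.95
ee_pos: [562.8, 18.6, 97.5]
ee_rot: [0.0, 1.0, 0.0, -0.004]
ft_force: [-0.8, 0.2, -1.4]
opening: 85.2
finger_force: 0.0
time_s: 24.15
ee_pos: [567.0, 18.4, 102.2]
ee_rot: [0.0, 1.0, 0.0, 0.0]
ft_force: [-0.3, 0.8, 0.3]
opening: 84.9
finger_force: 0.0
```

```bash
python3 -m jog '[[[-0.02,0.01,0.3,0,85],[0,0,0.5,0,85],[0,0,0.5,0,85],[0,0,0.3,0,85],[0,0,0.15,0,85],[0,0,0.03,0,85],[0,0,0,0,85]]]' && python3 -m jog '[[[0,0,0,0,75],[0,0,0,0,67],[0,0,0,0,60],[0,0,0,0,54],[0,0,0,0,50],[0,0,0,0,50],[0,0,0,0,50]]]' 35
```

```text
time_s: 24.85
ee_pos: [568.1, 18.8, 31.0]
ee_rot: [0.0, 1.0, -0.0, 0.0]
ft_force: [-0.5, -0.1, 0.1]
opening: 85.2
finger_force: 0.0
time_s: 25.55
ee_pos: [568.3, 19.1, 31.4]
ee_rot: [-0.0, 1.0, 0.0, 0.001]
ft_force: [-1.5, 1.2, 4.7]
opening: 56.2
finger_force: 38.1
```

```bash
python3 -m jog '[[[0,0,-0.1,0,50],[0,0,-0.3,0,50],[0,0,-0.5,0,50],[0,0,-0.6,0,50],[0,0,-0.6,0,50],[0,0,-0.5,0,50],[0,-0.2,-0.15,0,50],[0,-0.5,0,0,50]]]' && python3 -m jog '[[[0,-0.65,0,0,50],[0,-0.7,0,0,50],[0,-0.7,0,0,50],[0,-0.7,0,0,50],[0,-0.7,0,0,50],[0,-0.7,0,0,50],[0,-0.7,0,0,50],[0,-0.7,0,0,50]]]' && python3 -m jog '[[[-0.02,-0.6,0,0,50],[0,-0.4,0,0,50],[0,-0.15,0,0,50],[0,0,0.2,0,50],[0,0,0.4,0,50],[0,0,0.4,0,50],[0,0,0.25,0,50],[0,0,0.05,0,50]]]' && python3 -m jog '[[[0,0,0,0,50],[0,0,0,0,50]]]'
```

```text
time_s: 26.35
ee_pos: [568.2, -9.0, 141.9]
ee_rot: [-0.001, 1.0, -0.0, 0.001]
ft_force: [0.1, -0.7, -2.5]
opening: 56.2
finger_force: 37.7
time_s: 27.15
ee_pos: [566.2, -232.6, 139.5]
ee_rot: [0.0, 1.0, 0.0, -0.001]
ft_force: [-0.2, -0.6, -1.0]
opening: 56.2
finger_force: 37.7
time_s: 27.95
ee_pos: [566.8, -275.2, 86.3]
ee_rot: [-0.001, 1.0, 0.001, -0.002]
ft_force: [-0.4, 0.2, -1.8]
opening: 55.7
finger_force: 37.7
time_s: 28.15
ee_pos: [568.9, -277.2, 89.3]
ee_rot: [-0.0, 1.0, -0.0, 0.001]
ft_force: [-0.5, 0.4, -1.3]
opening: 55.9
finger_force: 37.7
```

```bash
python3 -m jog '[[[0,0,0.06,0,50],[0,0,0.03,0,50],[0,0,0,0,50]]]';python3 -m jog '[[[0,0,0.02,0,50],[0,0,0,0,50]]]'
```

```text
time_s: 28.45
ee_pos: [568.7, -277.4, 85.4]
ee_rot: [0.0, 1.0, -0.0, 0.001]
ft_force: [-0.3, -0.8, -0.8]
opening: 56.2
finger_force: 37.7
time_s: 28.65
ee_pos: [568.7, -277.5, 85.4]
ee_rot: [0.0, 1.0, -0.0, 0.001]
ft_force: [-0.6, 1.0, 5.3]
opening: 56.5
finger_force: 38.3
```

```bash
python3 -m jog '[[[0,0,0,0,60],[0,0,0,0,66],[0,0,0,0,76],[0,0,0,0,85],[0,0,0,0,85],[0,0,-0.3,0,85],[0,0,-0.6,0,85],[0,0,-0.7,0,85]]]' && python3 -m jog '[[[0,0,-0.7,0,75],[0,0,-0.7,0,65],[0,0,-0.6,0,65],[0,0.3,-0.27,0,65],[-0.09,0.7,0,0,65],[-0.09,0.75,0,0,65],[-0.09,0.75,0,0,65],[-0.09,0.75,0,0,65]]]' && python3 -m jog '[[[-0.09,0.75,0,0,65],[-0.09,0.75,0,0,65],[-0.09,0.75,0,0,65],[-0.09,0.75,0,0,65],[-0.09,0.75,0,0,65],[-0.09,0.75,0,0,65],[-0.09,0.75,0,0,65],[-0.09,0.75,0,0,65]]]' && python3 -m jog '[[[-0.09,0.75,0,0,65],[-0.09,0.75,0,0,65],[-0.05,0.75,0,0,65],[0,0.75,0,0,65],[0,0.75,0,0,65],[0,0.6,0,0,65],[0,0.34,0,0,65],[0,0,0,0,65]]]' && python3 - <<'E'
from h import *
t=robot.camera("top");s=robot.camera("side")
cv2.imwrite("pics/t3.png",t[:,:,::-1]);cv2.imwrite("pics/s3.png",s[:,:,::-1])
c=np.zeros((600,800,3),np.uint8);c[:480,:400]=cv2.resize(t[205:365,415:535],None,fx=10/3,fy=3)[:480,:400];c[:370,400:800]=cv2.resize(s[295:480,300:500],None,fx=2,fy=2)
cv2.imwrite("pics/m3.png",c[:,:,::-1])
g=cv2.cvtColor(t,cv2.COLOR_RGB2GRAY)
for nm,box,r in(("jar",(455,240,500,290),(13,18)),("pan",(430,220,530,310),(30,37))):
    x0,y0,x1,y1=box;k=4;q=cv2.resize(g[y0:y1,x0:x1],None,fx=k,fy=k,interpolation=2)
    c=cv2.HoughCircles(cv2.GaussianBlur(q,(0,0),2),cv2.HOUGH_GRADIENT,1,200,param1=80,param2=12,minRadius=r[0]*k,maxRadius=r[1]*k)
    if c is not None: print(nm,c[0,0,:2]/k+[x0,y0],c[0,0,2]/k, onz("top",c[0,0,:2]/k+[x0,y0],118 if nm=="jar" else 66).round(1))
print(robot.sense()["ee_pos"])
E
```

```text
time_s: 29.45
ee_pos: [567.5, -276.7, 148.4]
ee_rot: [0.0, 1.0, 0.001, -0.001]
ft_force: [1.2, -0.1, -1.0]
opening: 85.3
finger_force: 0.0
time_s: 30.25
ee_pos: [582.1, -145.1, 238.6]
ee_rot: [0.0, 1.0, 0.0, -0.0]
ft_force: [-0.1, 1.0, -0.1]
opening: 65.0
finger_force: 0.0
time_s: 31.05
ee_pos: [610.6, 94.8, 238.6]
ee_rot: [-0.0, 1.0, 0.0, -0.001]
ft_force: [-0.5, 0.2, 0.3]
opening: 64.8
finger_force: 0.0
time_s: 31.85
ee_pos: [619.9, 282.2, 238.4]
ee_rot: [-0.001, 1.0, -0.0, -0.0]
ft_force: [0.2, 0.0, -0.1]
opening: 65.3
finger_force: 0.0
jar [485.375 264.375] 15.875 [ 569.  -278.8  118. ]
pan [476.625 265.125] 32.775 [ 568.3 -277.2   66. ]
[620.31105383 280.03131696 238.64370347]
```

View pics/m3.png

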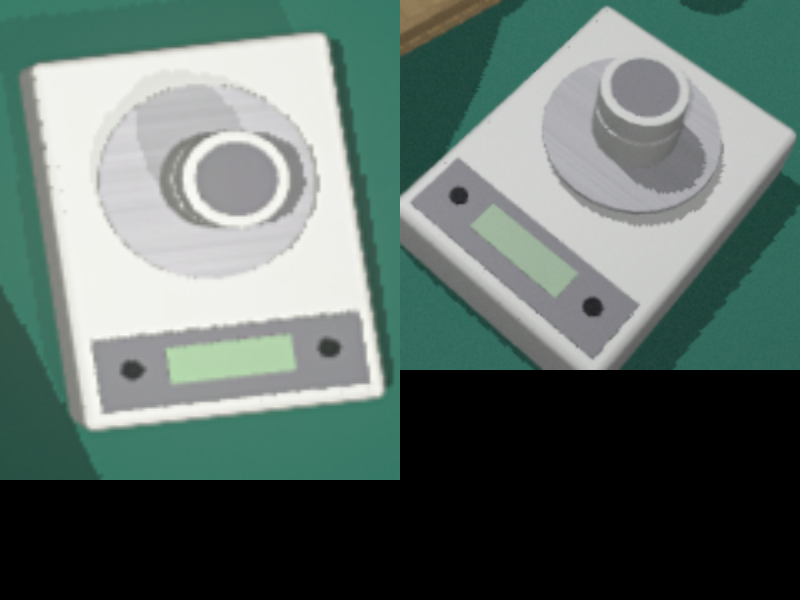

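The jar stands in the centre of the pan, upright and within about 2 mm. Now the round bottle goes back.

```bash
python3 -m jog '[[[-0.12,0,0.3,0,65],[0,0,0.5,0,65],[0,0,0.5,0,65],[0,0,0.5,0,65],[0,0,0.35,0,65],[0,0,0.14,0,65],[0,0,0,0,65],[0,0,0,0,65]]]' && python3 -m jog '[[[0,0,0,0,50],[0,0,0,0,42],[0,0,0,0,34],[0,0,0,0,29],[0,0,0,0,29],[0,0,0,0,29],[0,0,0,0,29],[0,0,0,0,29]]]' 60
```

```text
time_s: 32.75
ee_pos: [626.3, 280.3, 148.1]
ee_rot: [0.0, 1.0, 0.0, 0.001]
ft_force: [0.3, -0.1, -0.5]
opening: 65.0
finger_force: 0.0
time_s: 33.55
ee_pos: [626.5, 281.0, 148.7]
ee_rot: [-0.0, 1.0, 0.001, 0.001]
ft_force: [0.7, 1.5, 5.2]
opening: 36.5
finger_force: 60.7
```

```bash
python3 -m jog '[[[0,0,-0.1,0,29],[0,0,-0.2,0,29],[0,0,-0.4,0,29],[0,0,-0.5,0,29],[0,0,-0.5,0,29],[0,0,-0.3,0,29],[0.05,-0.2,-0.1,0,29],[0.1,-0.4,0,0,29]]]' && python3 -m jog '[[[0.12,-0.65,0,0,29],[0.12,-0.65,0,0,29],[0.12,-0.65,0,0,29],[0.12,-0.65,0,0,29],[0.12,-0.65,0,0,29],[0.12,-0.65,0,0,29],[0.12,-0.65,0,0,29],[0.12,-0.65,0,0,29]]]' && python3 -m jog '[[[0.12,-0.65,0,0,29],[0.12,-0.65,0,0,29],[0.1,-0.55,0,0,29],[0.05,-0.4,0,0,29],[0,-0.2,0,0,29],[0,-0.05,0.2,0,29],[0,0,0.4,0,29],[0,0,0.5,0,29]]]' && python3 -m jog '[[[0,0,0.4,0,29],[0,0,0.2,0,29],[0,0,0.1,0,29],[0,0,0,0,29],[0,0,0,0,29]]]'
```

```text
time_s: 34.35
ee_pos: [619.8, 256.4, 231.8]
ee_rot: [-0.001, 1.0, 0.0, 0.001]
ft_force: [0.1, 0.1, -5.0]
opening: 36.5
finger_force: 60.6
time_s: 35.15
ee_pos: [578.8, 46.2, 229.7]
ee_rot: [0.001, 1.0, -0.0, -0.002]
ft_force: [0.4, -0.3, -3.6]
opening: 36.3
finger_force: 60.7
time_s: 35.95
ee_pos: [566.3, -51.0, 187.1]
ee_rot: [-0.0, 1.0, 0.0, 0.001]
ft_force: [-0.1, 0.1, -4.7]
opening: 36.4
finger_force: 60.9
time_s: 36.45
ee_pos: [566.2, -51.5, 160.1]
ee_rot: [-0.0, 1.0, -0.0, 0.001]
ft_force: [0.5, -1.0, -4.1]
opening: 36.4
finger_force: 60.8
```

```bash
python3 -m jog '[[[0,0,0.07,0,29],[0,0,0.05,0,29],[0,0,0,0,29]]]';python3 -m jog '[[[0,0,0.03,0,29],[0,0,0,0,29]]]';python3 -m jog '[[[0,0,0.02,0,29],[0,0,0,0,29]]]'
```

```text
time_s: 36.75
ee_pos: [565.7, -51.6, 154.7]
ee_rot: [0.0, 1.0, -0.0, 0.0]
ft_force: [0.8, -0.0, -4.1]
opening: 36.4
finger_force: 61.0
time_s: 36.95
ee_pos: [566.2, -51.7, 154.7]
ee_rot: [0.0, 1.0, -0.0, 0.001]
ft_force: [-2.5, 0.4, 4.3]
opening: 36.1
finger_force: 61.6
time_s: 37.15
ee_pos: [566.5, -51.7, 154.7]
ee_rot: [0.0, 1.0, -0.0, 0.001]
ft_force: [-2.5, 0.8, 7.3]
opening: 36.3
finger_force: 62.2
```

```bash
python3 -m jog '[[[0,0,0,0,40],[0,0,0,0,46],[0,0,0,0,60],[0,0,0,0,65],[0,0,0,0,65],[0,0,-0.3,0,65],[0,0,-0.6,0,65],[0,0,-0.7,0,65]]]' && python3 -m jog '[[[0,0,-0.4,0,65],[0,0,-0.15,0,60],[0.05,0.4,0,0,60],[0.06,0.7,0,0,60],[0.06,0.7,0,0,60],[0.06,0.7,0,0,60],[0.06,0.7,0,0,60],[0.06,0.7,0,0,60]]]' && python3 -m jog '[[[0.06,0.7,0,0,60],[0.06,0.7,0,0,60],[0.06,0.7,0,0,60],[0.06,0.7,0,0,60],[0.06,0.7,0,0,60],[0.06,0.6,0,0,60],[0.06,0.29,0,0,60],[0,0,0,0,60]]]' && python3 -m jog '[[[0,0,0,0,60]]]'
```

```text
time_s: 37.95
ee_pos: [564.7, -51.4, 216.9]
ee_rot: [0.0, 1.0, 0.0, -0.001]
ft_force: [1.1, 0.5, 0.4]
opening: 65.2
finger_force: 0.0
time_s: 38.75
ee_pos: [549.9, 106.4, 237.1]
ee_rot: [-0.0, 1.0, 0.0, -0.001]
ft_force: [-0.5, 0.1, 0.6]
opening: 60.0
finger_force: 0.0
time_s: 39.55
ee_pos: [533.3, 281.4, 237.4]
ee_rot: [-0.001, 1.0, -0.0, -0.001]
ft_force: [-0.5, 0.4, -0.0]
opening: 60.2
finger_force: 0.0
time_s: 39.65
ee_pos: [534.1, 279.6, 237.9]
ee_rot: [-0.0, 1.0, -0.001, -0.001]
ft_force: [0.1, -0.4, 0.0]
opening: 59.7
finger_force: 0.0
```

```bash
python3 -m jog '[[[-0.01,0.01,0.3,0,60],[0,0,0.6,0,60],[0,0,0.6,0,60],[0,0,0.5,0,60],[0,0,0.4,0,60],[0,0,0.17,0,60],[0,0,0,0,60],[0,0,0,0,60]]]' && python3 -m jog '[[[0,0,0,0,45],[0,0,0,0,36],[0,0,0,0,28],[0,0,0,0,23],[0,0,0,0,23],[0,0,0,0,23],[0,0,0,0,23],[0,0,0,0,23]]]'
```

```text
time_s: 40.45
ee_pos: [535.6, 280.1, 136.1]
ee_rot: [0.0, 1.0, 0.0, 0.0]
ft_force: [-0.5, -0.1, -0.1]
opening: 60.2
finger_force: 0.0
time_s: 41.25
ee_pos: [536.1, 281.1, 137.0]
ee_rot: [-0.0, 1.0, 0.001, 0.001]
ft_force: [0.2, 1.5, 5.7]
opening: 30.5
finger_force: 59.7
```

```bash
python3 -m jog '[[[0,0,-0.1,0,23],[0,0,-0.2,0,23],[0,0,-0.3,0,23],[0,0,-0.4,0,23],[0,0,-0.3,0,23],[-0.05,-0.2,-0.1,0,23],[-0.1,-0.4,0,0,23],[-0.12,-0.6,0,0,23]]]' && python3 -m jog '[[[-0.12,-0.65,0,0,23],[-0.12,-0.65,0,0,23],[-0.12,-0.65,0,0,23],[-0.12,-0.65,0,0,23],[-0.1,-0.5,0,0,23],[-0.08,-0.34,0,0,23],[0,-0.2,0,0,23],[0,0,0,0,23]]]' && python3 -m jog '[[[0,0,0.2,0,23],[0,0,0.4,0,23],[0,0,0.3,0,23],[0,0,0.15,0,23],[0,0,0.04,0,23],[0,0,0.03,0,23],[0,0,0,0,23],[0,0,0,0,23]]]'
```

```text
time_s: 42.05
ee_pos: [545.9, 231.5, 191.3]
ee_rot: [-0.001, 1.0, -0.0, -0.0]
ft_force: [0.2, -0.7, -2.6]
opening: 30.8
finger_force: 59.8
time_s: 42.85
ee_pos: [571.9, 85.7, 191.3]
ee_rot: [0.001, 1.0, -0.0, -0.001]
ft_force: [0.4, -1.5, -3.4]
opening: 30.5
finger_force: 59.8
time_s: 43.65
ee_pos: [572.9, 86.9, 147.6]
ee_rot: [0.0, 1.0, 0.0, 0.001]
ft_force: [0.5, 0.9, -3.8]
opening: 30.6
finger_force: 59.8
```

```bash
python3 -m jog '[[[0,0,0.06,0,23],[0,0,0.03,0,23],[0,0,0,0,23]]]';python3 -m jog '[[[0,0,0.03,0,23],[0,0,0,0,23]]]';python3 -m jog '[[[0,0,0.01,0,23],[0,0,0,0,23]]]'
```

```text
time_s: 43.95
ee_pos: [572.1, 86.7, 143.1]
ee_rot: [0.0, 1.0, -0.0, -0.0]
ft_force: [0.2, -0.1, -4.2]
opening: 30.8
finger_force: 59.8
time_s: 44.15
ee_pos: [572.7, 86.8, 143.0]
ee_rot: [0.0, 1.0, 0.0, 0.0]
ft_force: [-1.9, 0.7, 1.6]
opening: 30.4
finger_force: 60.6
time_s: 44.35
ee_pos: [572.9, 86.9, 143.0]
ee_rot: [0.0, 1.0, -0.0, 0.001]
ft_force: [-2.0, 0.9, 4.9]
opening: 30.5
finger_force: 60.8
```

```bash
python3 -m jog '[[[0,0,0,0,34],[0,0,0,0,40],[0,0,0,0,50],[0,0,0,0,60],[0,0,0,0,60],[0,0,-0.3,0,60],[0,0,-0.6,0,60],[0,0,-0.7,0,60]]]' && python3 -m jog '[[[0,0,-0.6,0,60],[0,0,-0.3,0,60],[0.22,0.3,0,0,60],[0.41,0.6,0,0,60],[0.41,0.6,0,0,60],[0.41,0.6,0,0,60],[0.41,0.6,0,0,60],[0.41,0.6,0,0,60]]]' && python3 -m jog '[[[0.41,0.6,0,0,60],[0.41,0.6,0,0,60],[0.23,0.33,0,0,60],[0,0,0,0,60],[0,0,0,0,60]]]'
```

```text
time_s: 45.15
ee_pos: [571.5, 86.8, 206.1]
ee_rot: [0.0, 1.0, -0.0, -0.001]
ft_force: [0.4, 0.4, -0.4]
opening: 59.8
finger_force: 0.0
time_s: 45.95
ee_pos: [478.9, 220.0, 240.0]
ee_rot: [-0.0, 1.0, -0.0, -0.002]
ft_force: [-0.1, 0.4, -0.1]
opening: 60.0
finger_force: 0.0
time_s: 46.45
ee_pos: [438.3, 280.1, 240.5]
ee_rot: [-0.001, 1.0, -0.001, -0.001]
ft_force: [-0.3, -0.2, 0.6]
opening: 60.0
finger_force: 0.0
```

240.5→161 is 79.5 mm, about 2 units.

```bash
python3 -m jog '[[[-0.01,0,0.3,0,60],[0,0,0.5,0,60],[0,0,0.5,0,60],[0,0,0.4,0,60],[0,0,0.2,0,60],[0,0,0.07,0,60],[0,0,0,0,60],[0,0,0,0,60]]]' && python3 -m jog '[[[0,0,0,0,40],[0,0,0,0,28],[0,0,0,0,20],[0,0,0,0,15],[0,0,0,0,15],[0,0,0,0,15],[0,0,0,0,15],[0,0,0,0,15]]]'
```

```text
time_s: 47.25
ee_pos: [440.7, 280.2, 163.6]
ee_rot: [0.0, 1.0, 0.0, 0.001]
ft_force: [0.2, -0.0, 0.7]
opening: 60.1
finger_force: 0.0
time_s: 48.05
ee_pos: [440.6, 280.5, 163.7]
ee_rot: [0.0, 1.0, 0.0, 0.001]
ft_force: [0.7, 0.8, 5.3]
opening: 22.6
finger_force: 58.9
```

```bash
python3 -m jog '[[[0,0,-0.1,0,15],[0,0,-0.2,0,15],[0,0,-0.3,0,15],[0,0,-0.4,0,15],[0,0,-0.3,0,15],[-0.05,-0.2,-0.1,0,15],[-0.1,-0.5,0,0,15],[-0.15,-0.66,0,0,15]]]' && python3 -m jog '[[[-0.15,-0.7,0,0,15],[-0.15,-0.7,0,0,15],[-0.15,-0.7,0,0,15],[-0.15,-0.7,0,0,15],[-0.15,-0.7,0,0,15],[-0.15,-0.7,0,0,15],[-0.15,-0.5,0,0,15],[-0.15,-0.3,0,0,15]]]' && python3 -m jog '[[[-0.05,-0.1,0,0,15],[0,0,0.2,0,15],[0,0,0.4,0,15],[0,0,0.3,0,15],[0,0,0.15,0,15],[0,0,0.05,0,15],[0,0,0,0,15],[0,0,0,0,15]]]'
```

```text
time_s: 48.85
ee_pos: [451.9, 225.2, 219.1]
ee_rot: [-0.001, 1.0, -0.0, 0.0]
ft_force: [0.5, -0.6, -4.1]
opening: 22.2
finger_force: 59.1
time_s: 49.65
ee_pos: [499.7, 23.7, 218.7]
ee_rot: [0.001, 1.0, -0.0, -0.0]
ft_force: [0.2, 0.7, -4.2]
opening: 22.3
finger_force: 59.1
time_s: 50.45
ee_pos: [502.4, 21.8, 175.5]
ee_rot: [-0.0, 1.0, -0.0, 0.001]
ft_force: [0.3, 0.4, -3.3]
opening: 22.1
finger_force: 59.1
```

```bash
python3 -m jog '[[[0,0,0.08,0,15],[0,0,0.05,0,15],[0,0,0,0,15]]]';python3 -m jog '[[[0,0,0.02,0,15],[0,0,0,0,15]]]';python3 -m jog '[[[0,0,0.01,0,15],[0,0,0,0,15]]]'
```

```text
time_s: 50.75
ee_pos: [502.1, 21.6, 169.8]
ee_rot: [0.0, 1.0, -0.0, 0.0]
ft_force: [-0.1, 0.4, -3.3]
opening: 22.0
finger_force: 59.3
time_s: 50.95
ee_pos: [502.5, 21.6, 169.8]
ee_rot: [0.0, 1.0, -0.0, 0.001]
ft_force: [-1.0, 0.1, 2.3]
opening: 22.2
finger_force: 59.7
time_s: 51.15
ee_pos: [502.7, 21.6, 169.8]
ee_rot: [0.0, 1.0, -0.0, 0.001]
ft_force: [-1.6, 0.8, 5.3]
opening: 22.5
finger_force: 59.9
```

Release, rise, and back off towards +y before checking.

```bash
python3 -m jog '[[[0,0,0,0,26],[0,0,0,0,32],[0,0,0,0,45],[0,0,0,0,60],[0,0,0,0,60],[0,0,-0.3,0,60],[0,0,-0.6,0,60],[0,0,-0.6,0,60]]]' && python3 -m jog '[[[0,0,-0.5,0,60],[0.2,0.3,-0.1,0,60],[0.4,0.7,0,0,60],[0.4,0.7,0,0,60],[0.4,0.7,0,0,60],[0.4,0.7,0,0,60],[0.4,0.7,0,0,60],[0.4,0.7,0,0,60]]]' && python3 -m jog '[[[0.4,0.7,0,0,60],[0,0.7,0,0,60],[0,0.7,0,0,60],[0,0.7,0,0,60],[0,0.4,0,0,60],[0,0,0,0,60],[0,0,0,0,60]]]' && python3 - <<'E'
from h import *
t=robot.camera("top");s=robot.camera("side")
cv2.imwrite("pics/t4.png",t[:,:,::-1]);cv2.imwrite("pics/s4.png",s[:,:,::-1])
T0=cv2.imread("pics/top0.png")[:,:,::-1]
def caps(I,n):
    I=I.astype(int)
    m=((I.max(2)<95)&(I.max(2)-I.min(2)<22)) if n=="top" else I.max(2)<45
    return sorted([[round(float(v),1) for v in (cv2.moments(c)["m10"]/cv2.moments(c)["m00"],cv2.moments(c)["m01"]/cv2.moments(c)["m00"])] for c in blobs(m,60,(250,230,385,330) if n=="top" else (225,150,335,235))])
print(caps(T0,"top"),caps(t,"top"));print(caps(cv2.imread("pics/side0.png")[:,:,::-1],"side"),caps(s,"side"))
c=np.zeros((600,800,3),np.uint8)
c[:330,:435]=cv2.resize(t[225:335,245:390],None,fx=3,fy=3,interpolation=2);c[330:600,:]=cv2.resize(s[150:420,100:500],None,fx=2,fy=1.0)[:270,:800]
cv2.imwrite("pics/m4.png",c[:,:,::-1])
E
```

```text
time_s: 51.95
ee_pos: [501.6, 21.7, 229.5]
ee_rot: [0.0, 1.0, 0.0, -0.0]
ft_force: [0.7, 0.1, 0.2]
opening: 59.8
finger_force: 0.0
time_s: 52.75
ee_pos: [395.8, 203.0, 252.0]
ee_rot: [-0.0, 1.0, 0.0, -0.001]
ft_force: [-0.4, 0.7, 0.5]
opening: 59.7
finger_force: 0.0
time_s: 53.45
ee_pos: [381.2, 329.3, 252.1]
ee_rot: [-0.0, 1.0, -0.001, -0.001]
ft_force: [0.3, -0.4, -0.9]
opening: 60.2
finger_force: 0.0
[[273.5, 256.4], [309.4, 259.2], [311.1, 301.2], [357.0, 263.0]] [[274.0, 256.5], [311.7, 301.3], [357.8, 263.2]]
[[243.1, 196.8], [261.6, 170.4], [309.5, 212.5]] [[243.2, 197.3], [261.9, 170.9], [310.0, 213.2]]
```

View pics/m4.png

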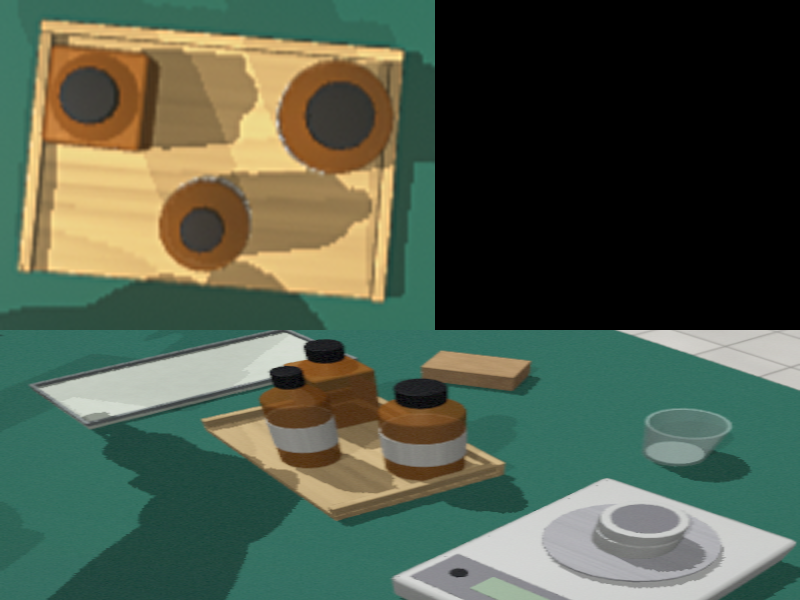

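View pics/s4.png

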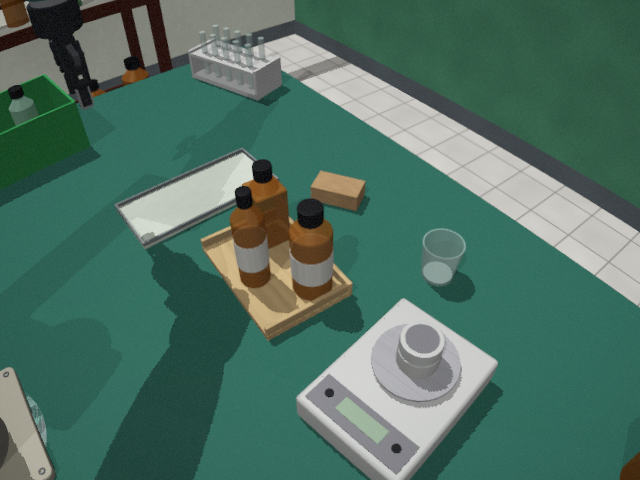

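All three caps are back within 1 px of where they started in both views: slim (243,197), square (262,171) and round (310,213) in the side view. The bottles are upright, the jar is centred on the pan at (420,345), and the beaker and box are untouched.

```bash
python3 -c "
from bench import robot
print(robot.hand_in())"
```

```text
the job is handed in; nothing more can be done
None
```

The jar is centred on the balance pan to within about 2 mm, all three bottles are back upright in their original places to about 1.5 mm, and the job was handed in at about 54 s of the 141 s allowed.

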